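Sweep the sample jars into the reader with the straightedge

TASK

Take the straightedge from its mat by the handle and with it gently sweep the five amber jars together, as one group in a single push, until every jar is wholly inside the reader's intake bay. Then stand the straightedge back on its mat, entirely on it, and let go. Keep the jars upright on the bench, do not touch them with the gripper or arm, and leave the other things around them where they are.

Things in the scene. Friction and masses are not known exactly. Their poses are not given: they have to be found in the camera images.
- bay: White bench reader (300 x 140 x 110 mm high) with a three-sided intake bay before it, fixed; the bay's floor is the bench, seen as a grey patch. Origin on the bench in the middle of the open mouth; +y runs straight into the bay, x along the mouth. Inside: x -125 to 125 mm, y 0 to 150 mm. Steel side walls 22 mm high, 6 mm thick; the back is the reader's front.
- mat: Black rubber parking mat, 260 mm (its x) by 110 mm (its y), 3 mm thick, fixed flat on the bench. Origin at the middle of its underside, on the bench.
- bar_grip (a point): Middle of the straightedge's handle, 66 mm above its underside. Straightedge: aluminium bar 200 mm long (x), 22 thick (y), 26 high, with a grey upright fin in the middle of its top as handle: 40 mm along x, 16 along y, top 91 mm above the underside. z up. About 160 g, same both ways round. It stands on the mat at the start.
- bar_end_a (a point): End of the straightedge at its x = +100 mm, on the centre line of its underside.
- bar_end_b (a point): End of the straightedge at its x = -100 mm, on the centre line of its underside.
- jar1_mid (a point): Centre (half-way up, 15 mm above its underside) of one of five identical squat amber glass jars with aluminium lids, 34 mm in diameter, 30 mm high, about 45 g, standing loosely on the bench in front of the mouth of the bay. z points up.
- jar2_mid (a point): Centre (half-way up, 15 mm above its underside) of one of five identical squat amber glass jars with aluminium lids, 34 mm in diameter, 30 mm high, about 45 g, standing loosely on the bench in front of the mouth of the bay. z points up.
- jar3_mid (a point): Centre (half-way up, 15 mm above its underside) of one of five identical squat amber glass jars with aluminium lids, 34 mm in diameter, 30 mm high, about 45 g, standing loosely on the bench in front of the mouth of the bay. z points up.
- jar4_mid (a point): Centre (half-way up, 15 mm above its underside) of one of five identical squat amber glass jars with aluminium lids, 34 mm in diameter, 30 mm high, about 45 g, standing loosely on the bench in front of the mouth of the bay. z points up.
- jar5_mid (a point): Centre (half-way up, 15 mm above its underside) of one of five identical squat amber glass jars with aluminium lids, 34 mm in diameter, 30 mm high, about 45 g, standing loosely on the bench in front of the mouth of the bay. z points up.
- dishes: Bystander: a stack of two clear dishes, 60 mm in diameter, 31 mm high. Origin at the middle of its underside.
- flask: Bystander: a small conical glass flask, 72 mm in diameter at the foot, 100 mm high. Origin at the middle of its underside.
- timer: Bystander: a flat grey bench timer, 62 x 50 x 16 mm. Origin at the middle of its underside.
- bottle: Bystander: a white plastic bottle, 50 mm in diameter, 110 mm high. Origin at the middle of its underside.
Things that resemble listed ones, but are neither listed nor needed, are in the scene too. Leave any brown look-alike of the part that bears jar5_mid alone.

How it is judged (in metres and radians):
On the way, in this order (a step that is already met when the one before it is completed fails the run):
1. the straightedge is held and has been taken at least 60 mm from where it stood, jars not yet all in the bay (contact force between the fingers and bar above 1 N and distance of bar_grip from where it was at the start of the episode above 0.06 m), for 0.2 s.
2. all five jars are wholly inside the bay while the gripper holds the straightedge (contact force between the fingers and bar above 1 N and y of jar1_mid in the frame of bay between 0.015 and 0.15 m and y of jar2_mid in the frame of bay between 0.015 and 0.15 m and y of jar3_mid in the frame of bay between 0.015 and 0.15 m and y of jar4_mid in the frame of bay between 0.015 and 0.15 m and y of jar5_mid in the frame of bay between 0.015 and 0.15 m and x of jar1_mid in the frame of bay between -0.125 and 0.125 m and x of jar2_mid in the frame of bay between -0.125 and 0.125 m and x of jar3_mid in the frame of bay between -0.125 and 0.125 m and x of jar4_mid in the frame of bay between -0.125 and 0.125 m and x of jar5_mid in the frame of bay between -0.125 and 0.125 m), for 0.2 s.
At the end, for the whole second after the job is handed in: Jars upright (0.15 rad), at rest, centres 15 to 150 mm past the bay's mouth between its walls. Straightedge at rest, upright (0.08 rad), on the mat: both ends within 132 mm of the mat's middle along it and 46 mm across it, grip point below 75 mm (y of jar1_mid in the frame of bay between 0.015 and 0.15 m and y of jar2_mid in the frame of bay between 0.015 and 0.15 m and y of jar3_mid in the frame of bay between 0.015 and 0.15 m and y of jar4_mid in the frame of bay between 0.015 and 0.15 m and y of jar5_mid in the frame of bay between 0.015 and 0.15 m and x of jar1_mid in the frame of bay between -0.125 and 0.125 m and x of jar2_mid in the frame of bay between -0.125 and 0.125 m and x of jar3_mid in the frame of bay between -0.125 and 0.125 m and x of jar4_mid in the frame of bay between -0.125 and 0.125 m and x of jar5_mid in the frame of bay between -0.125 and 0.125 m and angle between each of jar1_mid, jar2_mid, jar3_mid, jar4_mid, jar5_mid's own z axis and vertical below 0.15 rad and linear speed of each of jar1, jar2, jar3, jar4, jar5, bar below 0.02 m/s and x of bar_end_a in the frame of mat between -0.132 and 0.132 m and y of bar_end_a in the frame of mat between -0.046 and 0.046 m and x of bar_end_b in the frame of mat between -0.132 and 0.132 m and y of bar_end_b in the frame of mat between -0.046 and 0.046 m and angle between bar_grip's own z axis and vertical below 0.08 rad and height (world z) of bar_grip below 0.075 m); the robot touches nothing.
It fails at once if the gripper or arm touches a jar (contact force between any of the fingers, the arm and jar1 above 0.5 N or contact force between any of the fingers, the arm and jar2 above 0.5 N or contact force between any of the fingers, the arm and jar3 above 0.5 N or contact force between any of the fingers, the arm and jar4 above 0.5 N or contact force between any of the fingers, the arm and jar5 above 0.5 N).
It fails at once if a jar is tipped by more than 0.5 rad or raised more than 15 mm off the bench (angle between any of jar1_mid, jar2_mid, jar3_mid, jar4_mid, jar5_mid's own z axis and vertical above 0.5 rad or height (world z) of any of jar1_mid, jar2_mid, jar3_mid, jar4_mid, jar5_mid above 0.03 m).
It fails at once if the jars are not pushed as one group: one is more than 50 mm inside the mouth while another is still more than 60 mm short of it (y of any of jar1_mid, jar2_mid, jar3_mid, jar4_mid, jar5_mid in the frame of bay above 0.05 m and y of any of jar1_mid, jar2_mid, jar3_mid, jar4_mid, jar5_mid in the frame of bay below -0.06 m).
It fails at once if the straightedge presses on a jar with more than 20 N (contact force between bar and jar1 above 20 N or contact force between bar and jar2 above 20 N or contact force between bar and jar3 above 20 N or contact force between bar and jar4 above 20 N or contact force between bar and jar5 above 20 N).
It fails at once if a bystander (dishes, flask, timer, bottle) is moved by more than 20 mm (distance of any of dishes, flask, timer, bottle from where it was at the start of the episode above 0.02 m).
It also fails if it takes over 48 s, if anything falls off the work surface, if the arm or the gripper's body presses on something with over 40 N, if the wrist force passes 120 N, or if a joint passes its speed limit or range.

ROBOT

A 6-joint arm with a two-finger parallel gripper is mounted at the origin on the work surface. World frame = base frame: x ahead of the robot, y to its left, z up, the work surface at z = 0. Lengths are in mm, angles in degrees, forces in N, time in s.
With the tool pointing down it reaches from about 250 to 775 mm from the base axis. Payload 4 kg.
Tool frame: the origin (TCP) lies between the finger pads; the fingertips stand 17 mm ahead of it and the grasp point (between the pads) lies 2 mm behind it; x points along the fingers, y is the direction in which the jaws open and shut, and the axes are right-handed (so a half turn about x gives the same grasp; the last joint's range is limited). The gripper opens to 94 mm and grips with 3 to 60 N. Pads are 16 mm wide; open, the fingers measure 119 mm over their backs; the gripper's body (75 mm by 177 mm) begins 78 mm behind the grasp point.
Start: joints at [61.014, 4.996, 78.535, -0, 96.463, -5.907], TCP at [215.608, 505.996, 222.506] pointing down, gripper open.
Joint ranges: [-177.83, 177.83], [-43.37, 116.18], [15.69, 146.23], [-61.86, 241.86], [9.47, 152.12], [-147.06, 147.06]. Speed limits (degrees/s): [159.86, 159.86, 180, 180, 180, 180].

INTERFACE

Orientations are given as a 3x3 rotation matrix whose columns are the frame's x, y, z axes.
In Python, from workcell import r gives the robot as it stands.
- The arm moves only by the tool send_rows, never from a script. Its argument "motion" is one flat list of numbers, 4 for each row, row after row: the shift along the tool's x, y, z in cm, then the turn about the tool's x in degrees. In form: [tx, ty, tz, yaw, tx, ty, tz, yaw, ...]. A call has 1 to 8 rows; each row is the pose to reach, as a shift and turn from the pose measured when the call began, along the tool's axes at that moment; what a row does not reach only later rows make up. A row lasts 1/12 s, in which the tool goes at most 41.7 mm and 7.16 degrees, less where a joint would pass 70% of its speed; a pose out of reach is approached as far as the arm can. A call with a gripper value outside its range is refused whole. "gripper" is the opening, from 0 (shut) to 1 (fully open), set as the call begins (left out, the last holds). The fingers move at their own pace and stop on an object; the grip force is fixed at half the most. Time passes only in rows, so rows that repeat a pose let the fingers close. It gives the time, the measured TCP pose, the force and the opening at its end, in the units of the state.
- r.read_state(): the state, without advancing time (a new reading comes with each control period).
- r.capture(name): name is "side" or "top"; returns a dict with "image" (480x640x3 uint8, red, green, blue), "range_z" (480x640 float32, mm along the optical axis (not along the pixel's ray), 0 where there is no reading), "vfov" (degrees; the focal length in pixels is half the picture's height over the tangent of half this angle, whatever the lens; pixels are square), "cx", "cy" (the principal point, pixels), "rvec" (rotation vector, rad) and "tvec" (3), from world to camera coordinates, as OpenCV has them. Camera axes: x right, y down, z forward; pixel columns grow to the right and rows downward; lengths in mm; the calibration is good to about 2 mm. A picture is of the moment at which its call begins.
- r.sign_off(): hands the job in, once; it reports no verdict.
The state is a dict: "clock": time; "joint_pos": joint angles; "joint_vel": joint speeds; "effort": joint torques, N m; "ee_pos": TCP position; "orientation": TCP orientation; "force": force on the tool from outside, world axes, zero at the start; "moment": the same for the moment, N m; "gripper_width": finger opening in mm.
Only numpy, scipy, OpenCV 4.12 (cv2) and the standard library are available. Lean on these libraries where they do the work, as an engineer would, in place of code of your own. Each camera call takes 0.05 s, during which the arm holds its last target.

## Working session

There is one attempt and no reset: what is moved stays moved. The work goes in short steps, Python scripts to look and compute and a tool call to move; the robot and the scene stay as the last step left them, time stands still between calls to the robot, and variables do not carry over. Pictures are saved under pics/ and viewed, and the job is handed in when it is done.

Besides the shell and the picture viewer there is one more tool, called as name(argument=value, ...) on one line, values as JSON. send_rows: Moves the arm, as the interface text tells. Its arguments: {"type":"object","properties":{"motion":{"type":"array"},"gripper":{"type":"number"}},"required":["motion"]}

```bash
mkdir -p pics; cat > h.py <<'E'
import numpy as np, cv2
from workcell import r
def cap(n,f):
    c=r.capture(n); cv2.imwrite('pics/'+f+'.png',c['image'][:,:,::-1]); np.savez('pics/'+f+'.npz',**c); return c
def load(f): return dict(np.load('pics/'+f+'.npz'))
def foc(c): return c['image'].shape[0]/2/np.tan(np.radians(float(c['vfov']))/2)
def pt(c,u,v,z=None):
    "pixel -> world, on plane z, or by depth if z None"
    R,_=cv2.Rodrigues(np.array(c['rvec'],float).reshape(3)); t=np.array(c['tvec'],float).reshape(3)
    f=foc(c); d=np.array([(u-c['cx'])/f,(v-c['cy'])/f,1.])
    o=-R.T@t; w=R.T@d
    s=float(c['range_z'][int(round(v)),int(round(u))]) if z is None else (z-o[2])/w[2]
    return o+s*w
def proj(c,p):
    R,_=cv2.Rodrigues(np.array(c['rvec'],float).reshape(3)); q=R@np.array(p,float)+np.array(c['tvec'],float).reshape(3)
    return foc(c)*q[0]/q[2]+c['cx'],foc(c)*q[1]/q[2]+c['cy']
E
python3 - <<'E'
from h import *
for n in('top','side'):
    c=cap(n,n+'0'); print(n,c['vfov'],c['cx'],c['cy'],c['rvec'],c['tvec'])
s=r.read_state(); print(s)
E
```

```text
top 56.13573848595847 334.6758323017367 242.35826476992384 [ 2.16989177 -2.15322279  0.18824733] [-19.07602457 570.13828406 842.51192361]
side 45.078880975524385 322.65483615866873 238.20300944796844 [ 2.0961935  -0.54201678  0.27283485] [-496.37077123  224.55818251 1156.17383872]
{'clock': 0.1, 'joint_pos': array([ 6.10126787e+01,  5.03467837e+00,  7.86144957e+01, -3.56274525e-04,
        9.64612058e+01, -5.90713478e+00]), 'joint_vel': array([-0.04056598,  0.03304037, -0.07985909, -0.07746527,  0.00872223,
        0.06074995]), 'effort': array([ 2.19104761e-03, -3.41252196e+01, -3.03301048e+01,  7.19424477e-02,
        3.04653263e-02, -1.05971997e-04]), 'ee_pos': array([215.39927969, 505.58269417, 221.43711688]), 'orientation': array([[-9.28203964e-04,  3.92018758e-01,  9.19956756e-01],
       [-1.68814812e-03,  9.19955227e-01, -3.92019809e-01],
       [-9.99998144e-01, -1.91689761e-03, -1.92120358e-04]]), 'force': array([ 0.26356207, -0.02633998, -0.63715516]), 'moment': array([ 0.06118023,  0.00873341, -0.01346206]), 'gripper_width': 94.12303748247271}
```

View pics/top0.png

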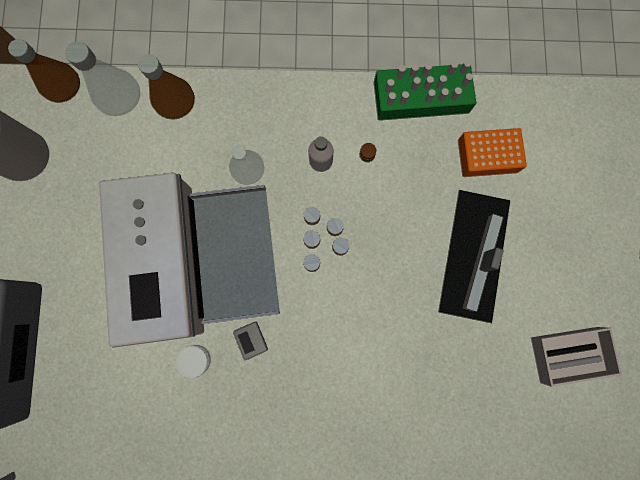

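View pics/side0.png

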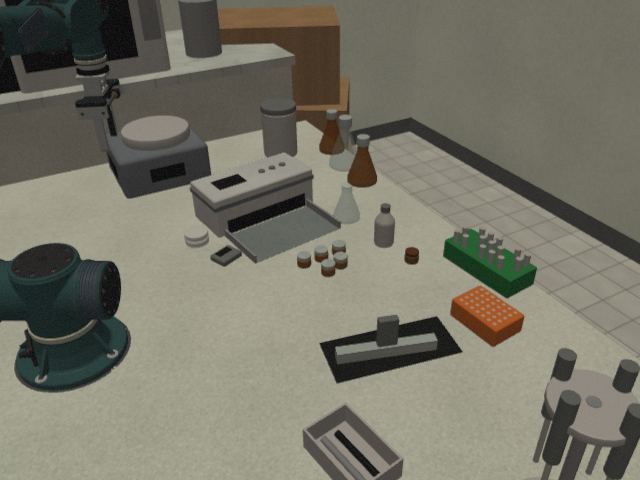

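The top view shows the reader and bay on the left (mouth edge about (265,187)–(278,314)), five jars near (312–341, 215–263), a brown-lidded decoy at (368,152), and the mat with the bar near (475,257). I'll enlarge these areas.

```bash
python3 - <<'E'
from h import *
c=load('top0'); im=c['image'][:,:,::-1]
a=cv2.resize(im[170:330,180:380],None,fx=4,fy=4,interpolation=cv2.INTER_CUBIC)[:600]
cv2.imwrite('pics/cA.png',cv2.resize(im[175:325,180:380],(800,600),interpolation=cv2.INTER_CUBIC))
cv2.imwrite('pics/cB.png',cv2.resize(im[180:330,400:600],(800,600),interpolation=cv2.INTER_CUBIC))
for u,v in[(312,215),(335,226),(312,239),(341,246),(312,263)]: print(pt(c,u,v,30).round(1),pt(c,u,v).round(1))
for n,u,v in [('dish',193,361),('timer',250,341),('bottle',321,146),('flask',241,155),('decoy',368,152)]: print(n,pt(c,u,v).round(1))
E
```

```text
[626.7  30.7  30. ] [626.6  30.7  30.5]
[604.9 -15.5  30. ] [605.1 -15.5  28.6]
[578.1  30.1  30. ] [578.3  30.1  29.1]
[564.7 -27.6  30. ] [564.9 -27.7  28.5]
[530.3  29.5  30. ] [530.3  29.5  29.6]
dish [342.3 251.5  34.1]
timer [378.4 148.   18.3]
bottle [741.3  13.9 110.7]
flask [725.  163.3 100.1]
decoy [759.8 -82.4  30.1]
```

View pics/cA.png

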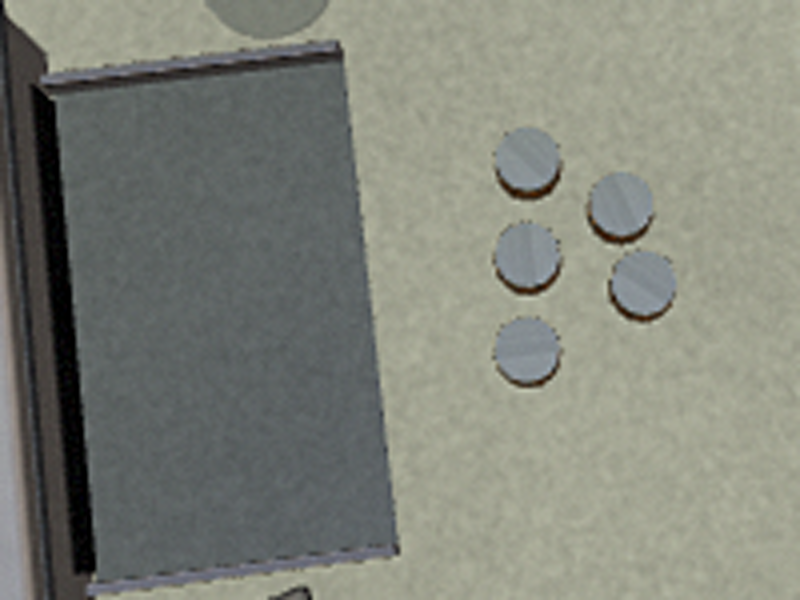

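View pics/cB.png

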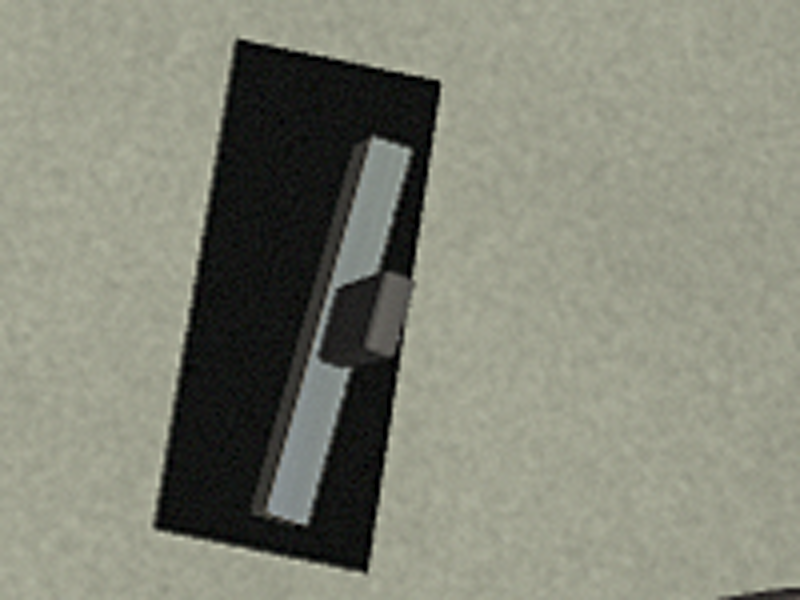

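Crops: mouth edge runs from crop (344,62) to (397,553). The bar is at crop ends (373,137)/(412,150) and (268,515)/(308,525), with the handle top about (389,313).

```bash
python3 - <<'E'
from h import *
c=load('top0')
A=lambda u,v,z:pt(c,180+u/4,175+v/4,z)[:2]
B=lambda u,v,z:pt(c,400+u/4,180+v/4,z)[:2]
print('cam',pt(c,334,242,800))
P=[A(344,60,0),A(397,553,0)]
print('mouth',P,np.linalg.norm(P[0]-P[1]))
e=P[1]-P[0];print('ang',np.degrees(np.arctan2(e[1],e[0])))
W=[A(341,43,22),A(46,79,22),A(398,547,22),A(90,590,22)];print('walltops',W)
for i in(0,2):
  e=W[i+1]-W[i];print('yax ang',np.degrees(np.arctan2(e[1],e[0])),np.linalg.norm(e))
for u,v in[(528,158),(621,204),(527,256),(643,284),(527,350)]:print('jar',A(u,v,30).round(1))
M=[B(235,40,3),B(440,82,3),B(368,572,3),B(156,527,3)];print('mat',M,sum(M)/4)
e=M[0]-M[3];print(np.degrees(np.arctan2(e[1],e[0])),np.linalg.norm(e));e=M[1]-M[2];print(np.degrees(np.arctan2(e[1],e[0])))
for z in(29,):
  K=[B(373,137,z),B(412,150,z),B(308,525,z),B(268,515,z)];print('bar',K,sum(K)/4)
  for i,j in((3,0),(2,1)):
    e=K[j]-K[i];print(np.degrees(np.arctan2(e[1],e[0])),np.linalg.norm(e))
F=[B(387,271,94),B(413,280,94),B(391,357,94),B(365,347,94)];print('fin',F,sum(F)/4)
e=F[0]-F[3];print(np.degrees(np.arctan2(e[1],e[0])),np.linalg.norm(e))
E
```

```text
cam [461.15549601   8.86765419 800.        ]
mouth [array([684.75696237, 127.55710036]), array([431.68099817,  94.29071608])] 255.25300385603296
ang -172.51150530591403
walltops [array([687.83256602, 126.54254549]), array([667.08226182, 274.03353495]), array([434.8879842 ,  91.89750525]), array([413.53504323, 240.16164513])]
yax ang 98.00830345862076 148.94350303182512
yax ang 98.1953630823793 149.7938692458983
jar [627.8  30.7]
jar [604.9 -16. ]
jar [578.1  30.6]
jar [564.7 -27.1]
jar [531.3  30. ]
mat [array([ 689.53609487, -276.17565494]), array([ 668.34158829, -384.18424404]), array([ 414.43006474, -334.53219151]), array([ 436.33009904, -227.31573081])] [ 552.15946173 -305.55195533]
-10.921846821896832 257.87704145592903
-11.064488990632293
bar [array([ 632.89501764, -336.96554368]), array([ 626.40492362, -356.6937261 ]), array([ 437.92124139, -295.8290649 ]), array([ 442.68036732, -276.14923713])] [ 534.97538749 -316.40939296]
-17.730357903021638 199.70036640303059
-17.896171137661653 198.06717408252402
fin [array([ 555.51975995, -315.07028727]), array([ 551.41056816, -327.12217404]), array([ 515.41275215, -315.08282533]), array([ 519.94955797, -303.12749586])] [ 535.57315956 -315.10069562]
-18.559615770483767 37.521587591190794
```

```bash
cat >> h.py <<'E'
EX=np.array([np.cos(np.radians(8)),np.sin(np.radians(8))]);EY=np.array([-EX[1],EX[0]]);BO=np.array([560.,110.])
def bay(x,y): return BO+x*EX+y*EY
def go(x,y,z,psi):
    "shift in cm in tool axes, and yaw (deg about tool x) to get tool y axis to world angle psi"
    s=r.read_state(); R=s['orientation']; d=R.T@(np.array([x,y,z])-s['ee_pos'])/10
    cur=np.degrees(np.arctan2(R[1,1],R[0,1])); w=(psi-cur+180)%360-180
    print('t',round(s['clock'],2),'pos',s['ee_pos'].round(1),'ang',round(cur,2),'F',s['force'].round(1),'w',round(s['gripper_width'],1))
    print('shift',d.round(2),'yaw',round(-w,2),'rows>=',round(max(np.linalg.norm(d)*10/41.7,abs(w)/7.16),1)); return d
E
python3 - <<'E'
from h import *
go(535.3,-315.7,220,72.1)
E
```

```text
t 0.1 pos [215.4 505.6 221.4] ang 66.92 F [ 0.3 -0.  -0.6] w 94.1
shift [  0.25 -63.01  61.63] yaw -5.18 rows>= 21.1
```

send_rows(motion=[0,-2,1.96,-0.2,0,-4.9,4.8,-0.4,0,-7.8,7.63,-0.7,0,-10.7,10.5,-0.9,0,-13.6,13.3,-1.2,0,-16.5,16.1,-1.4,0,-19.4,19,-1.7,0,-22.3,21.8,-2], gripper=1)

```text
clock: 0.77
ee_pos: [328.4, 213.1, 221.4]
orientation: [[-0.001, 0.359, 0.933], [-0.002, 0.933, -0.359], [-1.0, -0.002, -0.0]]
force: [1.2, 0.1, -0.1]
gripper_width: 94.0
```

```bash
python3 - <<'E'
from h import *
go(535.3,-315.7,220,72.1)
E
```

```text
t 0.77 pos [328.4 213.1 221.4] ang 68.98 F [ 1.2  0.1 -0.1] w 94.0
shift [  0.22 -41.94  38.28] yaw -3.12 rows>= 13.6
```

send_rows(motion=[0,-2.9,2.65,-0.2,0,-5.8,5.3,-0.4,0,-8.7,7.95,-0.6,0,-11.6,10.6,-0.9,0,-14.5,13.2,-1.1,0,-17.4,15.9,-1.3,0,-20.3,18.5,-1.5,0,-23.2,21.2,-1.7])

```text
clock: 1.43
ee_pos: [443.0, -81.5, 221.6]
orientation: [[-0.001, 0.331, 0.944], [-0.002, 0.944, -0.331], [-1.0, -0.002, -0.001]]
force: [-0.1, 1.3, 0.4]
gripper_width: 94.2
```

```bash
python3 - <<'E'
from h import *
go(535.3,-315.7,170,72.1)
E
```

```text
t 1.43 pos [443.  -81.5 221.6] ang 70.65 F [-0.1  1.3  0.4] w 94.2
shift [  5.18 -19.03  16.47] yaw -1.45 rows>= 6.2
```

send_rows(motion=[0.8,-2.9,2.5,-0.2,1.6,-5.8,5.0,-0.4,2.4,-8.7,7.5,-0.7,3.2,-11.6,10.0,-0.9,4,-14.5,12.5,-1.1,4.7,-17.2,14.9,-1.3,5.2,-19.0,16.5,-1.45,5.2,-19.0,16.5,-1.45])

```text
clock: 2.1
ee_pos: [535.3, -319.3, 165.9]
orientation: [[-0.005, 0.311, 0.95], [-0.0, 0.95, -0.311], [-1.0, -0.002, -0.005]]
force: [-0.7, 1.2, -0.3]
gripper_width: 94.0
```

```bash
python3 - <<'E'
from h import *
go(535.3,-315.7,71,72.1)
c=cap('side','s1');c2=cap('top','t1')
im=c['image'][:,:,::-1]
cv2.imwrite('pics/s1c.png',cv2.resize(im[200:400,270:530],(780,600),interpolation=cv2.INTER_CUBIC))
E
```

```text
t 2.1 pos [ 535.3 -319.3  165.9] ang 71.87 F [-0.7  1.2 -0.3] w 94.0
shift [ 9.49  0.36 -0.06] yaw -0.23 rows>= 2.3
```

View pics/s1c.png

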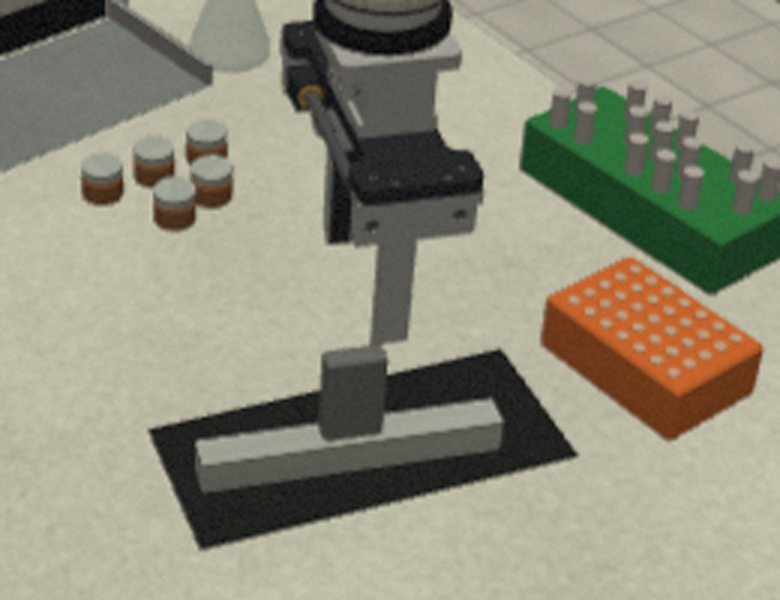

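The fingers are above the fin, well clear of the orange block, and the pose agrees with the plan. Next I descend.

send_rows(motion=[2,0.2,0,-0.2,4.5,0.36,-0.05,-0.2,7,0.36,-0.05,-0.2,8.5,0.36,-0.05,-0.2,9.3,0.36,-0.05,-0.2,9.5,0.36,-0.05,-0.2,9.5,0.36,-0.05,-0.2])

```text
clock: 2.78
ee_pos: [535.5, -311.1, 73.7]
orientation: [[-0.004, 0.304, 0.953], [0.001, 0.953, -0.304], [-1.0, -0.0, -0.004]]
force: [-0.1, 0.0, -0.1]
gripper_width: 94.0
```

```bash
python3 - <<'E'
from h import *
go(535.3,-315.7,71,72.1)
c=cap('side','s2');c2=cap('top','t2')
im=c['image'][:,:,::-1]
cv2.imwrite('pics/s2c.png',cv2.resize(im[280:400,300:480],(780,520),interpolation=cv2.INTER_CUBIC))
E
```

```text
t 2.78 pos [ 535.5 -311.1   73.7] ang 72.29 F [-0.1  0.  -0.1] w 94.0
shift [ 0.27 -0.44  0.12] yaw 0.19 rows>= 0.1
```

View pics/s2c.png

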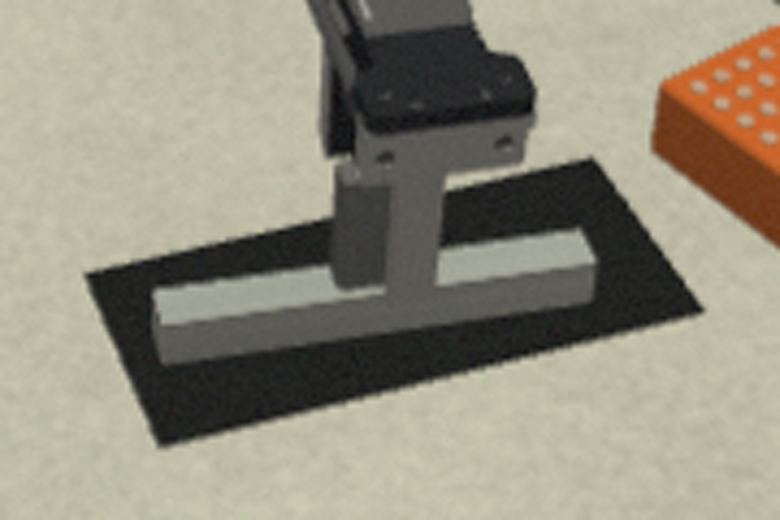

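View pics/t2.png

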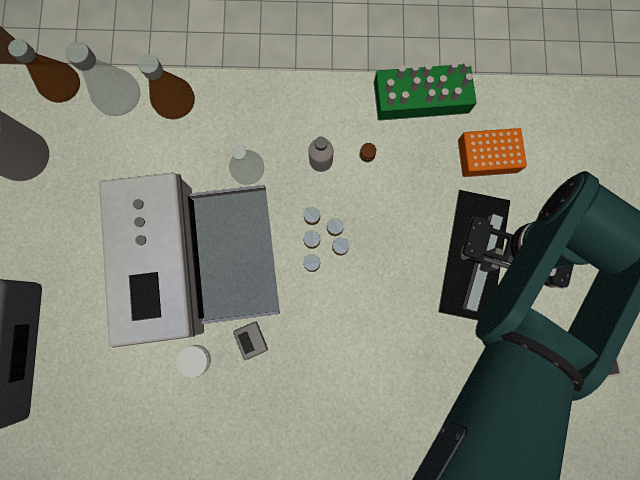

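```bash
python3 - <<'E'
from h import *
c=load('s2')
p=np.array([535.5,-311.1,73.7]);d=np.array([.304,.953,0])
print(proj(c,p),proj(c,p-47*d),proj(c,p+47*d),proj(c,p-55*d))
print('fin',proj(c,[535.3,-315.7,94]),proj(c,[535.3,-315.7,69]))
go(535.3,-315.7,71,72.1)
# fin corners in side view s0 at z=94
c=load('side0'); im=c['image'][:,:,::-1]; cv2.imwrite('pics/s0c.png',cv2.resize(im[300:390,300:480],(800,400),interpolation=cv2.INTER_CUBIC))
E
```

```text
(np.float64(386.7826218737353), np.float64(325.28375418937156)) (np.float64(393.9682849573077), np.float64(342.27993052739043)) (np.float64(380.08630542850864), np.float64(309.4450245141046)) (np.float64(395.2440005519968), np.float64(345.29736774262324))
fin (np.float64(388.5754578485739), np.float64(318.59719165632356)) (np.float64(387.9380421331657), np.float64(328.6142304466601))
t 2.88 pos [ 536.3 -312.2   75.2] ang 72.26 F [ 0.5 -0.8 -0.2] w 94.1
shift [ 0.42 -0.37  0.01] yaw 0.16 rows>= 0.1
```

View pics/s0c.png

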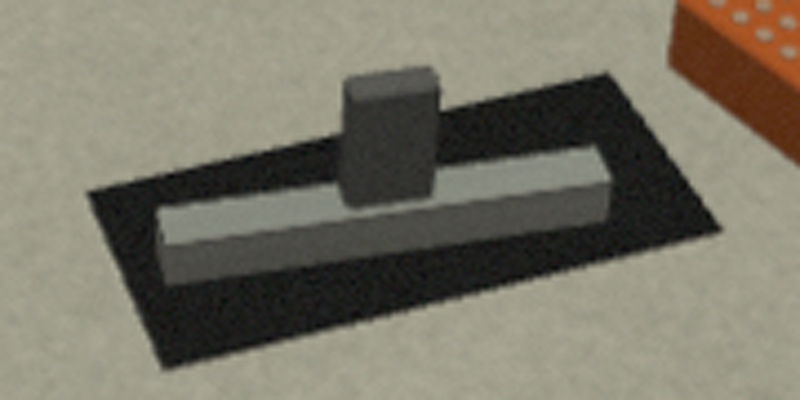

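The side view shows the fin top at (387.8, 318.5). The predicted position was (388.6, 318.6), so the estimate agrees. I'll nudge and close.

send_rows(motion=[0.2,-0.2,0,0.1,0.4,-0.4,0,0.1,0.4,-0.4,0,0.1,0.4,-0.4,0,0.1])

```text
clock: 3.22
ee_pos: [535.1, -316.3, 71.5]
orientation: [[-0.001, 0.307, 0.952], [-0.001, 0.952, -0.307], [-1.0, -0.001, -0.0]]
force: [0.4, 0.1, 0.5]
gripper_width: 93.9
```

send_rows(motion=[0,0,0,0,0,0,0,0,0,0,0,0,0,0,0,0,0,0,0,0,0,0,0,0,0,0,0,0,0,0,0,0], gripper=0)

```text
clock: 3.88
ee_pos: [535.1, -316.2, 71.5]
orientation: [[-0.001, 0.307, 0.952], [-0.001, 0.952, -0.307], [-1.0, -0.001, -0.0]]
force: [0.1, 0.6, -0.3]
gripper_width: 44.0
```

```bash
python3 - <<'E'
from h import *
for i in range(2): go(535.3,-315.7,140,72.1)
p=bay(6,-190);print(p); go(*p,140,98)
print(r.read_state()['joint_pos'].round(1))
E
```

```text
t 3.88 pos [ 535.1 -316.2   71.5] ang 72.14 F [ 0.1  0.6 -0.3] w 44.0
shift [-6.85  0.05 -0.  ] yaw 0.04 rows>= 1.6
t 3.88 pos [ 535.1 -316.2   71.5] ang 72.14 F [ 0.1  0.6 -0.3] w 44.0
shift [-6.85  0.05 -0.  ] yaw 0.04 rows>= 1.6
[592.38449759 -77.31589446]
t 3.88 pos [ 535.1 -316.2   71.5] ang 72.14 F [ 0.1  0.6 -0.3] w 44.0
shift [-6.89 24.49 -1.88] yaw -25.86 rows>= 6.1
[-3.580e+01  1.810e+01  8.040e+01 -1.000e-01  8.140e+01 -1.079e+02]
```

send_rows(motion=[0,0,0,0,0,0,0,0,0,0,0,0,0,0,0,0,0,0,0,0,0,0,0,0,0,0,0,0,0,0,0,0])

```text
clock: 4.55
ee_pos: [535.1, -316.2, 71.3]
orientation: [[-0.001, 0.307, 0.952], [-0.001, 0.952, -0.307], [-1.0, -0.001, -0.001]]
force: [0.3, 0.2, -0.1]
gripper_width: 16.1
```

Gripped at 16 mm width. I'll lift.

send_rows(motion=[-0.5,0,0,0,-1.5,0,0,0,-3,0,0,0,-4.5,0,0,0,-6,0,0,0,-6.5,0,0,0,-6.8,0,0,0,-6.8,0,0,0])

```text
clock: 5.22
ee_pos: [535.3, -316.3, 140.2]
orientation: [[0.0, 0.307, 0.952], [-0.002, 0.952, -0.307], [-1.0, -0.002, 0.001]]
force: [-0.3, -0.9, -2.2]
gripper_width: 15.9
```

```bash
python3 - <<'E'
from h import *
p=bay(6,-190); go(*p,138,98)
c=cap('side','s3')
im=c['image'][:,:,::-1]
cv2.imwrite('pics/s3c.png',cv2.resize(im[220:400,270:510],(800,600),interpolation=cv2.INTER_CUBIC))
E
```

```text
t 5.22 pos [ 535.3 -316.3  140.2] ang 72.13 F [-0.3 -0.9 -2.2] w 15.9
shift [ 0.18 24.5  -1.9 ] yaw -25.87 rows>= 5.9
```

View pics/s3c.png

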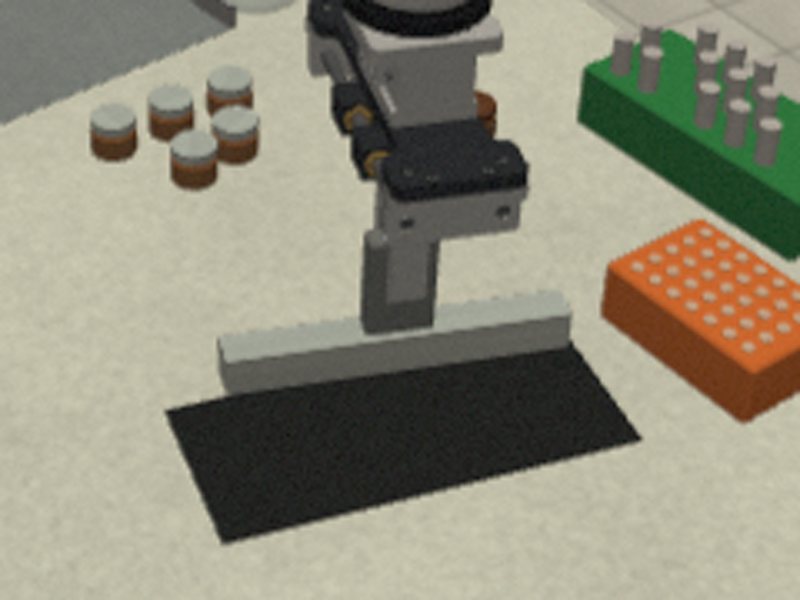

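The bar is held and level, clear of the mat. Moving to the start of the sweep behind the jars.

send_rows(motion=[0,1.2,-0.1,-2,0,4.2,-0.3,-5,0,7.2,-0.5,-8,0,10.2,-0.8,-11,0,13.2,-1,-14,0,15.8,-1.2,-17,0,17.6,-1.4,-19,0,18.6,-1.5,-20.5])

```text
clock: 5.93
ee_pos: [577.4, -130.8, 137.6]
orientation: [[-0.003, -0.052, 0.999], [0.001, 0.999, 0.052], [-1.0, 0.001, -0.003]]
force: [0.2, 0.3, -2.6]
gripper_width: 16.0
```

```bash
python3 - <<'E'
from h import *
p=bay(6,-190); go(*p,71.5,98)
E
```

```text
t 5.93 pos [ 577.4 -130.8  137.6] ang 92.98 F [ 0.2  0.3 -2.6] w 16.0
shift [6.61 5.25 1.79] yaw -5.02 rows>= 2.1
```

send_rows(motion=[0.5,2,0.7,-2,1.8,4,1.4,-4,3.3,5,1.8,-5,4.8,5.2,1.8,-5,5.8,5.2,1.8,-5,6.2,5.2,1.8,-5,6.3,5.2,1.8,-5,6.3,5.2,1.8,-5])

```text
clock: 6.6
ee_pos: [592.4, -78.4, 74.6]
orientation: [[-0.004, -0.138, 0.99], [0.001, 0.99, 0.138], [-1.0, 0.002, -0.004]]
force: [-1.0, -0.2, -2.3]
gripper_width: 15.7
```

```bash
python3 - <<'E'
from h import *
p=bay(6,-190); go(*p,71.5,98)
c=cap('side','s4');t=cap('top','t4')
im=c['image'][:,:,::-1]
cv2.imwrite('pics/s4c.png',cv2.resize(im[180:330,240:440],(800,600),interpolation=cv2.INTER_CUBIC))
im=t['image'][:,:,::-1]
cv2.imwrite('pics/t4c.png',cv2.resize(im[165:345,180:420],(800,600),interpolation=cv2.INTER_CUBIC))
E
```

```text
t 6.6 pos [592.4 -78.4  74.6] ang 97.94 F [-1.  -0.2 -2.3] w 15.7
shift [0.31 0.11 0.02] yaw -0.06 rows>= 0.1
```

View pics/s4c.png

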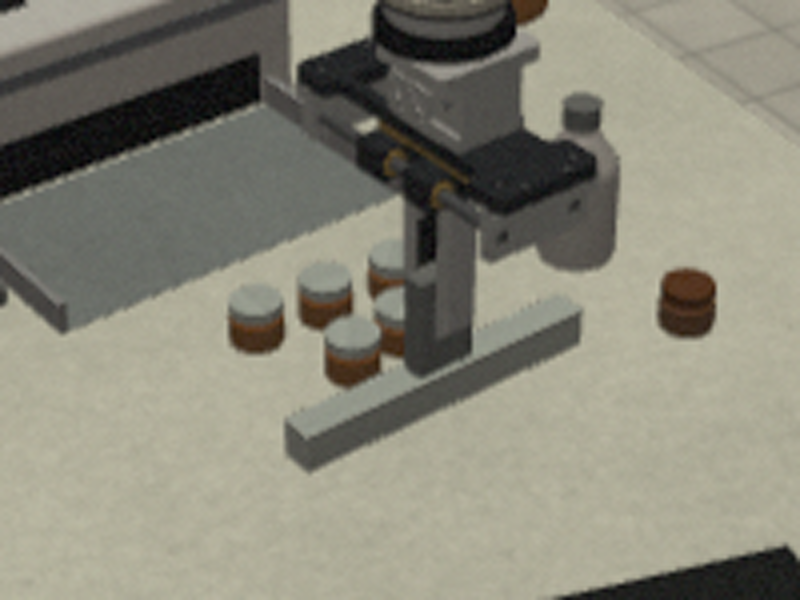

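View pics/t4c.png

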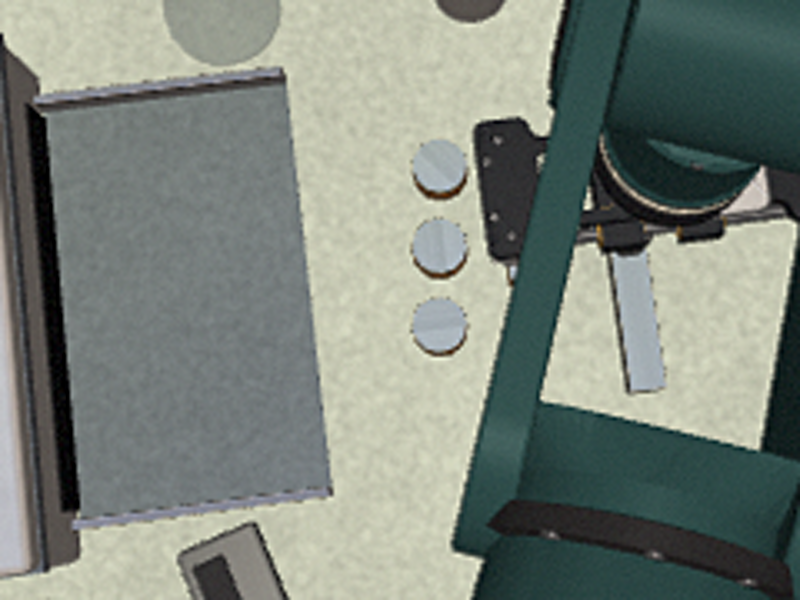

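Bar is behind the group, parallel to the mouth, all jars upright. Lower a last 3 mm and start the sweep.

send_rows(motion=[0.15,0.1,0,0,0.3,0.4,0,0,0.35,0.9,0,0,0.35,1.4,0,0,0.35,2.0,0,0,0.35,2.5,0,0,0.35,3.1,0,0,0.35,3.7,0,0])

```text
clock: 7.37
ee_pos: [587.9, -41.3, 72.3]
orientation: [[-0.002, -0.138, 0.99], [0.0, 0.99, 0.138], [-1.0, 0.001, -0.001]]
force: [-0.3, -0.6, -1.5]
gripper_width: 16.1
```

```bash
python3 - <<'E'
from h import *
p=bay(6,24); go(*p,71.5,98)
E
```

```text
t 7.37 pos [587.9 -41.3  72.3] ang 97.95 F [-0.3 -0.6 -1.5] w 16.1
shift [ 0.09 17.77 -0.07] yaw -0.05 rows>= 4.3
```

send_rows(motion=[0.05,0.6,0,0,0.1,1.2,0,0,0.1,1.8,0,0,0.1,2.4,0,0,0.1,3.0,0,0,0.1,3.6,0,0,0.1,4.2,0,0,0.1,4.8,0,0])

```text
clock: 8.03
ee_pos: [581.3, 6.6, 71.5]
orientation: [[-0.001, -0.138, 0.99], [-0.0, 0.99, 0.138], [-1.0, 0.0, -0.001]]
force: [0.8, -3.3, -1.3]
gripper_width: 15.7
```

```bash
python3 - <<'E'
from h import *
p=bay(6,24); go(*p,71.5,98)
c=cap('side','s5')
im=c['image'][:,:,::-1]
cv2.imwrite('pics/s5c.png',cv2.resize(im[180:330,240:440],(800,600),interpolation=cv2.INTER_CUBIC))
E
```

```text
t 8.03 pos [581.3   6.6  71.5] ang 97.94 F [ 0.8 -3.3 -1.3] w 15.7
shift [-0.   12.94 -0.08] yaw -0.06 rows>= 3.1
```

View pics/s5c.png

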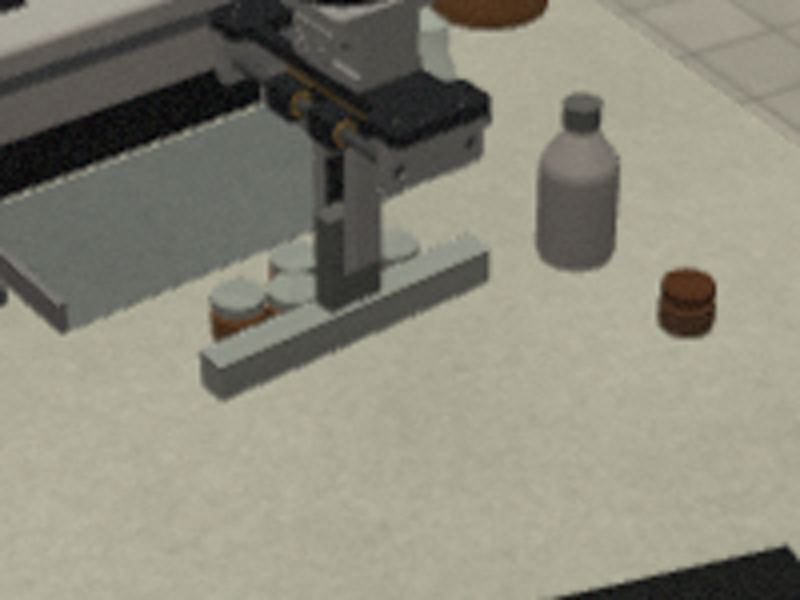

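The jars are gathered against the bar, upright, none past its ends. Continuing.

send_rows(motion=[0,0.5,0,0,0,1.1,0,0,0,1.7,0,0,0,2.3,0,0,0,2.9,0,0,0,3.5,0,0,0,4.1,0,0,0,4.7,0,0])

```text
clock: 8.75
ee_pos: [574.3, 55.1, 71.4]
orientation: [[-0.002, -0.139, 0.99], [0.002, 0.99, 0.139], [-1.0, 0.002, -0.002]]
force: [0.1, -1.7, -1.2]
gripper_width: 15.9
```

```bash
python3 - <<'E'
from h import *
p=bay(6,24); go(*p,71.5,98)
c=cap('side','s6')
im=c['image'][:,:,::-1]
cv2.imwrite('pics/s6c.png',cv2.resize(im[150:300,200:400],(800,600),interpolation=cv2.INTER_CUBIC))
E
```

```text
t 8.75 pos [574.3  55.1  71.4] ang 98.0 F [ 0.1 -1.7 -1.2] w 15.9
shift [ 0.    8.03 -0.05] yaw -0.0 rows>= 1.9
```

View pics/s6c.png

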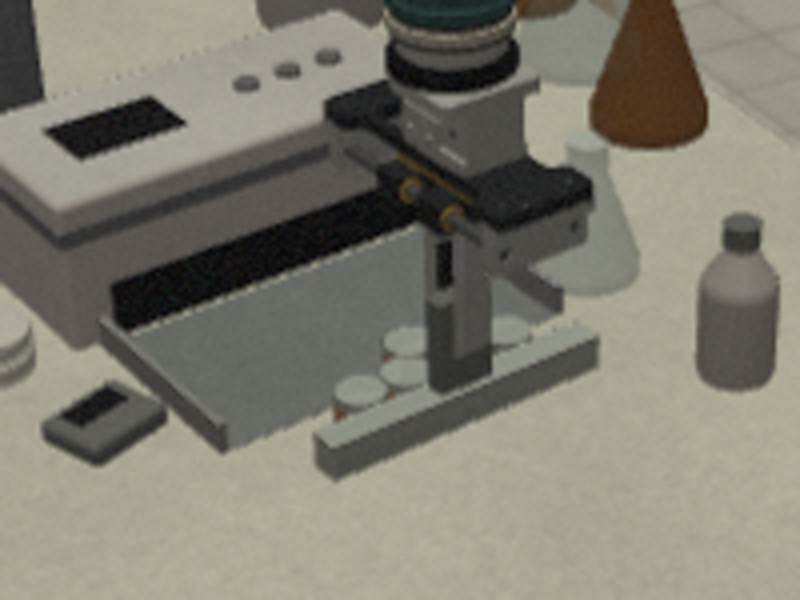

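```bash
python3 - <<'E'
from h import *
c=load('s6')
def b(u,v,z):
    q=pt(c,200+u/4,150+v/4,z)[:2]-BO; return (q@EX).round(1),(q@EY).round(1)
print('bar R end',b(598,336,29),b(580,320,29),'L',b(316,435,29),b(338,446,29))
print('wallR',b(562,290,22),'wallL',b(228,430,22),b(218,435,22), b(228,452,0))
E
```

```text
bar R end (np.float64(104.4), np.float64(-68.5)) (np.float64(107.0), np.float64(-47.0)) L (np.float64(-93.7), np.float64(-50.4)) (np.float64(-89.6), np.float64(-67.6))
wallR (np.float64(127.2), np.float64(-2.8)) wallL (np.float64(-127.4), np.float64(-5.4)) (np.float64(-134.8), np.float64(-6.2)) (np.float64(-124.5), np.float64(2.6))
```

Side clearances are about 20 mm on the right and 30 mm on the left. Continuing into the bay.

send_rows(motion=[0,0.5,0,0,0,1.1,0,0,0,1.7,0,0,0,2.3,0,0,0,2.9,0,0,0,3.5,0,0,0,4.1,0,0,0,4.7,0,0])

```text
clock: 9.47
ee_pos: [567.2, 103.7, 71.4]
orientation: [[-0.003, -0.14, 0.99], [0.003, 0.99, 0.14], [-1.0, 0.004, -0.002]]
force: [0.3, -3.1, -2.5]
gripper_width: 15.9
```

```bash
python3 - <<'E'
from h import *
p=bay(6,26); go(*p,71.5,98)
E
```

```text
t 9.47 pos [567.2 103.7  71.4] ang 98.05 F [ 0.3 -3.1 -2.5] w 15.9
shift [-0.    3.32 -0.03] yaw 0.05 rows>= 0.8
```

send_rows(motion=[0,0.5,0,0,0,1.1,0,0,0,1.7,0,0,0,2.2,0,0,0,2.7,0,0,0,3.0,0,0,0,3.2,0,0,0,3.3,0,0])

```text
clock: 10.13
ee_pos: [562.5, 136.7, 71.4]
orientation: [[-0.003, -0.14, 0.99], [0.003, 0.99, 0.14], [-1.0, 0.004, -0.002]]
force: [-0.0, -1.6, -1.7]
gripper_width: 16.0
```

```bash
python3 - <<'E'
from h import *
p=bay(6,24); go(*p,71.5,98)
c=cap('side','s7');t=cap('top','t7')
im=c['image'][:,:,::-1]
cv2.imwrite('pics/s7c.png',cv2.resize(im[150:300,200:400],(800,600),interpolation=cv2.INTER_CUBIC))
im=t['image'][:,:,::-1]
cv2.imwrite('pics/t7c.png',cv2.resize(im[165:345,180:420],(800,600),interpolation=cv2.INTER_CUBIC))
E
```

```text
t 10.13 pos [562.5 136.7  71.4] ang 98.07 F [-0.  -1.6 -1.7] w 16.0
shift [-0.01 -0.21 -0.02] yaw 0.07 rows>= 0.1
```

View pics/s7c.png

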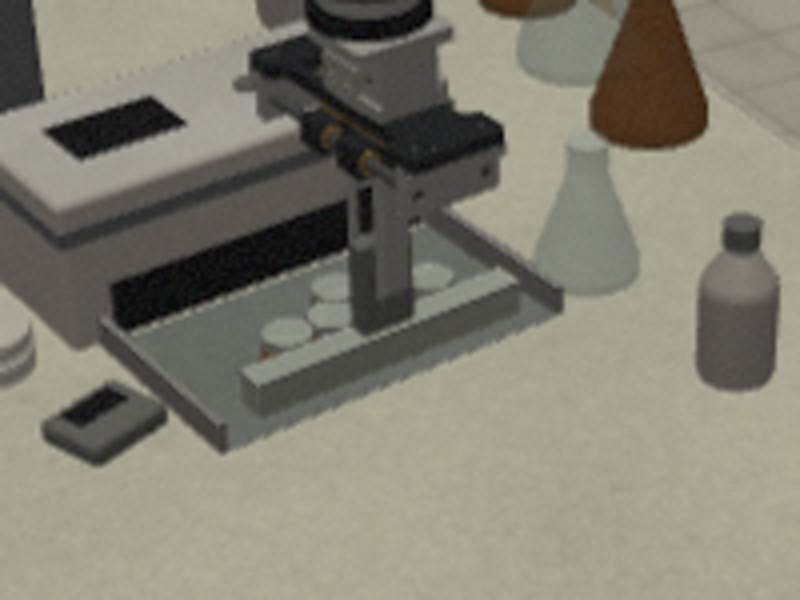

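View pics/t7c.png

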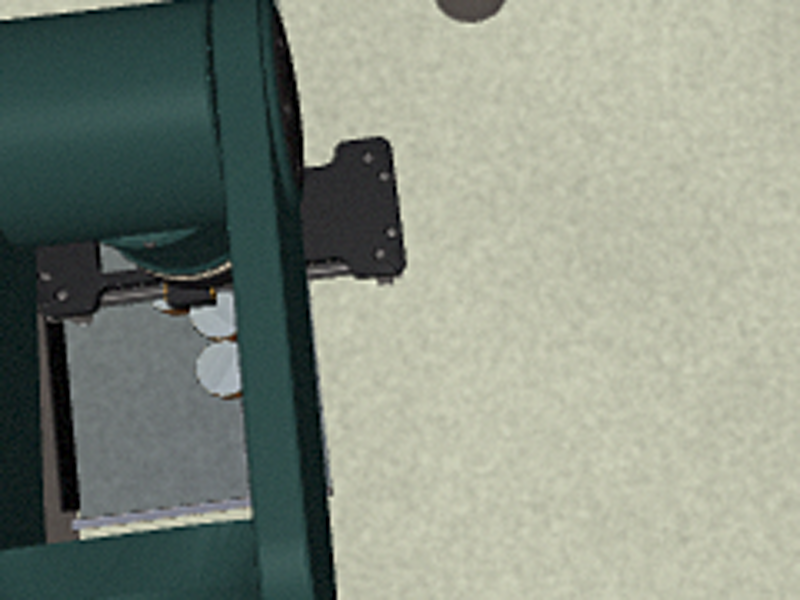

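The bar is entirely inside the mouth with the jars ahead of it, upright. I'll pause two rows and back straight out.

send_rows(motion=[0,0,0,0,0,0,0,0,0,-0.4,0,0,0,-1.4,0,0,0,-2.9,0,0,0,-4.9,0,0,0,-6.9,0,0,0,-8.9,0,0])

```text
clock: 10.9
ee_pos: [575.2, 47.1, 71.2]
orientation: [[-0.002, -0.14, 0.99], [0.004, 0.99, 0.14], [-1.0, 0.004, -0.002]]
force: [0.4, -0.1, -2.1]
gripper_width: 15.8
```

```bash
python3 - <<'E'
from h import *
go(552.2,-305.6,140,78.9)
E
```

```text
t 10.9 pos [575.2  47.1  71.2] ang 98.05 F [ 0.4 -0.1 -2.1] w 15.8
shift [ -7.01 -34.57  -7.23] yaw 19.15 rows>= 8.6
```

send_rows(motion=[-0.5,-2.5,0,0,-2,-5.5,-0.3,0,-4,-8.5,-1,2,-6,-11.5,-1.8,4,-7,-14.5,-2.6,6,-7,-17.5,-3.4,8,-7,-20.5,-4.2,10,-7,-23.5,-5,13])

```text
clock: 11.57
ee_pos: [558.3, -195.3, 141.1]
orientation: [[-0.001, 0.089, 0.996], [0.003, 0.996, -0.089], [-1.0, 0.003, -0.001]]
force: [0.7, -0.4, -2.1]
gripper_width: 16.1
```

```bash
python3 - <<'E'
from h import *
go(552.2,-305.6,110,79)
E
```

```text
t 11.57 pos [ 558.3 -195.3  141.1] ang 84.9 F [ 0.7 -0.4 -2.1] w 16.1
shift [  3.08 -11.06   0.38] yaw 5.9 rows>= 2.8
```

send_rows(motion=[0.3,-2.8,0.1,1.5,0.8,-5.3,0.2,3,1.5,-7.5,0.3,4.5,2.2,-9.3,0.4,5.5,2.7,-10.5,0.4,5.9,3,-11,0.4,5.9,3.1,-11.1,0.4,5.9,3.1,-11.1,0.4,5.9])

```text
clock: 12.23
ee_pos: [552.2, -305.7, 109.4]
orientation: [[-0.002, 0.191, 0.982], [0.004, 0.982, -0.191], [-1.0, 0.004, -0.002]]
force: [0.2, -0.8, -2.1]
gripper_width: 15.5
```

```bash
python3 - <<'E'
from h import *
go(552.2,-305.6,71.5,79)
c=cap('side','s8');t=cap('top','t8')
go(552.2,-305.6,71.5,79)
im=c['image'][:,:,::-1]
cv2.imwrite('pics/s8c.png',cv2.resize(im[220:400,270:510],(800,600),interpolation=cv2.INTER_CUBIC))
im=t['image'][:,:,::-1]
cv2.imwrite('pics/t8c.png',cv2.resize(im[165:345,180:420],(800,600),interpolation=cv2.INTER_CUBIC))
E
```

```text
t 12.23 pos [ 552.2 -305.7  109.4] ang 79.0 F [ 0.2 -0.8 -2.1] w 15.5
shift [ 3.79 -0.    0.01] yaw 0.0 rows>= 0.9
t 12.33 pos [ 552.7 -305.2  110.2] ang 79.07 F [ 0.5  0.1 -1.9] w 15.7
shift [ 3.87 -0.06 -0.04] yaw 0.07 rows>= 0.9
```

View pics/s8c.png

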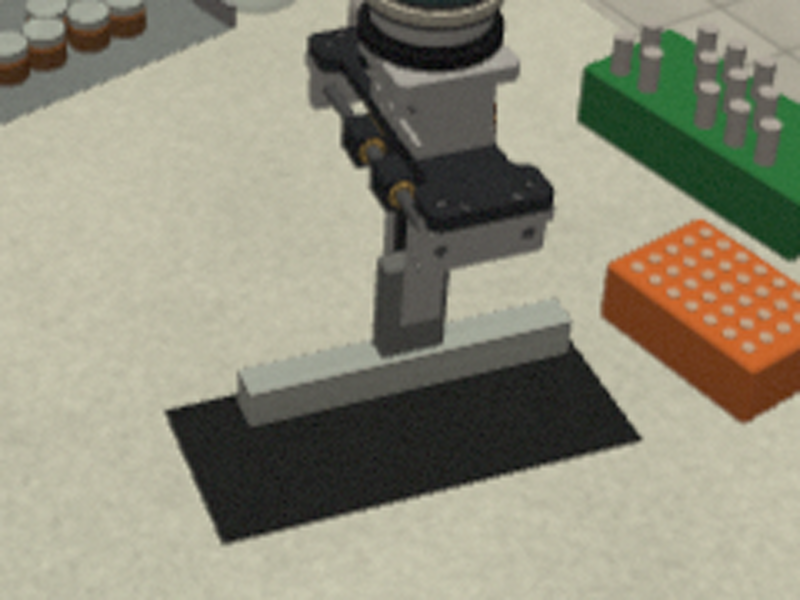

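View pics/t8c.png

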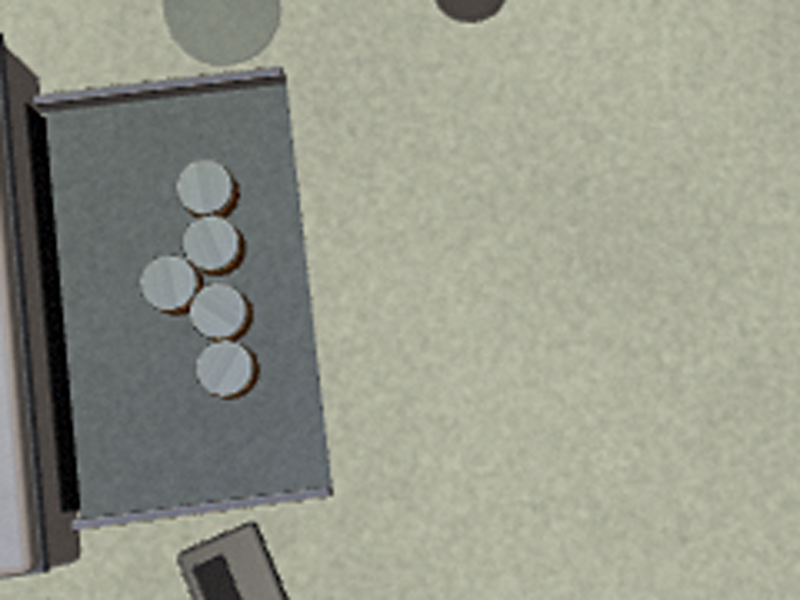

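All five jars stand wholly inside the bay (top crop (140–255, 160–398)). The bar hangs parallel over the mat. Lowering it.

send_rows(motion=[0.6,0,0,0,1.5,0,0,0,2.3,0,0,0,2.9,0,0,0,3.3,0,0,0,3.6,0,0,0,3.7,0,0,0,3.75,0,0,0])

```text
clock: 13.0
ee_pos: [552.7, -305.1, 72.5]
orientation: [[-0.001, 0.19, 0.982], [0.004, 0.982, -0.19], [-1.0, 0.003, -0.001]]
force: [-0.0, 0.2, -2.2]
gripper_width: 16.2
```

```bash
python3 - <<'E'
from h import *
go(552.2,-305.6,71.3,79)
E
```

```text
t 13.0 pos [ 552.7 -305.1   72.5] ang 79.06 F [-0.   0.2 -2.2] w 16.2
shift [ 0.12 -0.06 -0.04] yaw 0.06 rows>= 0.0
```

send_rows(motion=[0.05,0,0,0,0.1,0,0,0,0.12,0,0,0,0.12,0,0,0])

```text
clock: 13.33
ee_pos: [552.8, -305.1, 71.5]
orientation: [[-0.0, 0.19, 0.982], [0.003, 0.982, -0.19], [-1.0, 0.003, -0.001]]
force: [0.2, 0.3, -1.5]
gripper_width: 15.6
```

send_rows(motion=[0.03,0,0,0,0.06,0,0,0,0.06,0,0,0,0.06,0,0,0])

```text
clock: 13.67
ee_pos: [552.9, -305.2, 71.3]
orientation: [[0.0, 0.19, 0.982], [0.003, 0.982, -0.19], [-1.0, 0.003, -0.0]]
force: [-0.6, -0.7, 0.7]
gripper_width: 15.8
```

The bar's weight is now on the mat. I'll release it.

send_rows(motion=[0,0,0,0,0,0,0,0,0,0,0,0,0,0,0,0,0,0,0,0,0,0,0,0,0,0,0,0,0,0,0,0], gripper=0.6)

```text
clock: 14.33
ee_pos: [552.9, -305.2, 71.3]
orientation: [[0.0, 0.19, 0.982], [0.003, 0.982, -0.19], [-1.0, 0.003, -0.0]]
force: [0.2, 0.2, 0.1]
gripper_width: 56.2
```

send_rows(motion=[0,0,0,0,0,0,0,0,-0.5,0,0,0,-1.5,0,0,0,-3.5,0,0,0,-5.5,0,0,0,-7.5,0,0,0,-9.5,0,0,0])

```text
clock: 15.0
ee_pos: [553.1, -305.7, 168.6]
orientation: [[0.001, 0.19, 0.982], [0.002, 0.982, -0.19], [-1.0, 0.002, 0.001]]
force: [0.4, -0.2, 0.9]
gripper_width: 56.4
```

send_rows(motion=[-1.5,0,-1.5,0,-2.5,0,-4,0,-3,0,-7,0,-3,0,-10,0,-3,0,-13,0,-3,0,-15,0,-3,0,-16,0,-3,0,-16,0])

```text
clock: 15.67
ee_pos: [394.9, -275.4, 199.9]
orientation: [[0.003, 0.191, 0.982], [0.001, 0.982, -0.191], [-1.0, 0.001, 0.003]]
force: [1.0, 0.7, -0.1]
gripper_width: 56.5
```

```bash
python3 - <<'E'
from h import *
c=cap('side','s9');t=cap('top','t9')
print(r.read_state()['ee_pos'],r.read_state()['force'].round(1))
im=c['image'][:,:,::-1]
cv2.imwrite('pics/s9.png',im)
im=t['image'][:,:,::-1]
cv2.imwrite('pics/t9.png',im)
cv2.imwrite('pics/t9b.png',cv2.resize(im[180:330,400:600],(800,600),interpolation=cv2.INTER_CUBIC))
E
```

```text
[ 396.65575037 -275.73541247  199.26707501] [ 0.8 -0.4 -0.5]
```

View pics/s9.png

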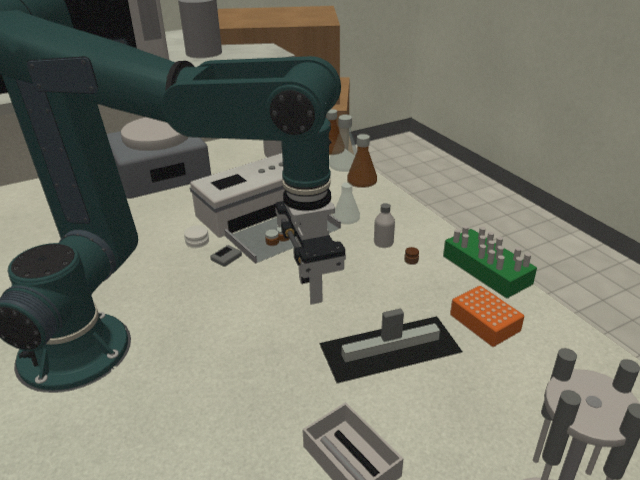

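View pics/t9.png

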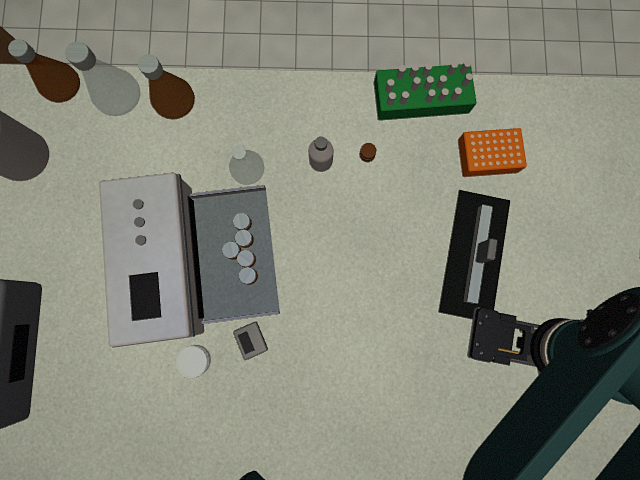

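View pics/t9b.png

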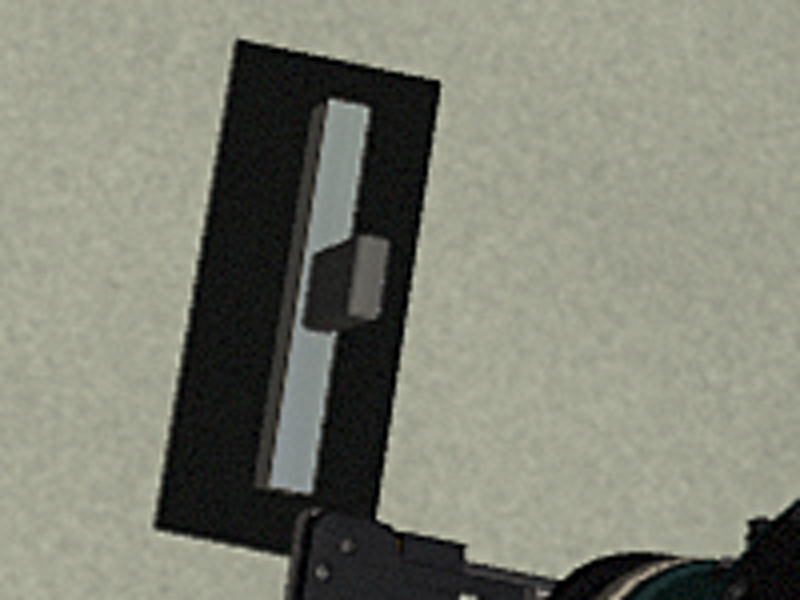

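The bar stands upright in the middle of the mat (ends at crop (348,103) and (293,490)). The jars are in the bay at (231–248, 220–276), bystanders have not moved, and the arm is clear. I'll do a quick numeric check and then hand in.

```bash
python3 - <<'E'
from h import *
c=load('t9')
for u,v in[(241,221),(243,238),(231,250),(246,258),(248,276)]:
    p=pt(c,u,v,30)[:2]-BO; print('jar bay',(p@EX).round(),(p@EY).round())
a=np.radians(-11);mx=np.array([np.cos(a),np.sin(a)]);my=np.array([-mx[1],mx[0]]);M=np.array([552.2,-305.6])
for u,v in[(348,103),(293,490)]:
    p=pt(c,400+u/4,180+v/4,29)[:2]-M; print('bar mat',(p@mx).round(),(p@my).round())
print(r.read_state()['clock']); r.sign_off()
E
```

```text
jar bay 61.0 54.0
jar bay 26.0 53.0
jar bay 6.0 79.0
jar bay -14.0 52.0
jar bay -50.0 52.0
bar mat 100.0 -0.0
bar mat -99.0 -2.0
15.7667
the job is handed in; nothing more can be done
```

I swept all five jars into the reader's bay in one push and stood the straightedge back on its mat. I handed the job in at 15.8 s of the 48 s allowed; the hand-in gives no verdict.

Last checks, measured from the top camera:
- **Jars:** all five are upright, with centres 52 to 79 mm past the mouth and between x = -50 and +61 mm, so well inside the walls.
- **Straightedge:** it stands on the mat with its ends at about +100 and -99 mm along it and within 2 mm of the mat's centre line. I released it and moved the arm clear.
- **Surroundings:** the dishes, flask, timer, bottle and brown look-alike jar look unmoved in the before and after pictures. I judged this by eye and did not measure it.
- **Contact:** the sideways force I read during the sweep was about 3 N at most, and I saw no contact between the gripper and the jars.

No check failed or disagreed.

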